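# Load the rub tester from a pile of slotted masses

### The job

Lift only the uppermost slotted mass off the untidy pile, without dragging the two masses beneath it. Slide it sideways onto the stem of the rub tester's carriage and lower it flat and centred onto the mass already fitted there, with its slot opposite the fitted mass's slot, and let go. Then push the loaded carriage along its rails fully home against the stop at the motor-box end, leaving the jar, beaker and rack where they are.

Things in the scene. Friction and masses are not known exactly. Their poses are not given: they have to be found in the camera images.
- mass_top_c (a point): Centre (half-way up) of the pile's uppermost mass: plain steel slotted disc, 56 mm diameter, 14 mm thick, 0.2 to 0.3 kg, lying flat. Its x axis points from the centre to the open mouth of its radial slot (12 mm wide, from the rim to 6 mm past the centre, right through); z is up.
- top_mouth (a point): Point on the uppermost mass's rim at the middle of its slot mouth, 28 mm from its centre, half-way up.
- mass_middle_c (a point): Centre (half-way up) of the middle mass of the pile, same size and shape; lies flat, off-centre, on the bottom mass. The uppermost one lies off-centre on it. Must not be shifted.
- mass_bottom_c (a point): Centre (half-way up) of the bottom mass of the pile, same size and shape, flat on the bench. Must not be shifted.
- seat (a point): Centre of the upper face of the mass already fitted on the carriage, on the stem's axis, 66 mm above the bench. Same size of disc (56 x 14 mm); it cannot be lifted off but can turn on the stem against slight friction. x axis to its slot mouth, z up. Fully on the stem, the new mass's centre is 7 mm above this point, in line with it.
- fitted_mouth (a point): Point on the rim of the fitted mass's upper face at the middle of its slot mouth, 28 mm from the stem's axis. At the start it faces roughly towards the robot.
- stem_cap (a point): Centre of the top of the stem's cap. The stem is upright, 6 mm thick; the cap is 18 mm wide and 7 mm high (wider than a slot, so masses go on only sideways). The cap's underside is 38 mm and its top 45 mm above the fitted mass.
- push_face (a point): Centre of the carriage's end face farthest from the motor box: plain, upright, 90 mm wide, 28 mm high, 55 mm from the stem's axis, its centre 38 mm above the bench. Its y axis points level, straight out of the face; the carriage is pushed along -y of this frame.
- tester: The tester's fixed bed: white, 130 mm (x) by 300 mm (y), 14 mm high, origin at the centre of its underside; two 8 mm rails along y, tops 22 mm above the bench; motor box 58 mm high at its -y end; a low bar 24 mm high across its +y end, 15 to 27 mm beyond the push face when the joint reads 0.
- carriage (a joint): Position of the carriage along its rails in m: 0 at the rear end, 0.12 fully home against the stop at the motor-box end. It slides against about 2 N of friction and stays where it is left.
- jar_c (a point): Centre of a bystander jar, amber, 52 mm diameter, 75 mm high, upright.
- beaker_c (a point): Centre of a bystander white beaker, 64 mm diameter, 85 mm high, upright.
- rack_c (a point): Centre of a bystander wooden vial rack, 80 x 222 mm, 120 mm high (130 mm over the vial caps), long along its y axis.
Mind the look-alikes: they are no part of the job. What is shaped like the part that bears mass_top_c but green or purple is not meant. Leave any green look-alike of the part that bears mass_middle_c alone.

How it is judged:
By the outcome, as a careful person would: the job done as asked, in the order asked, and still so for the second after the job is handed in, with the robot touching nothing.
It also fails if it takes over 54 s, if anything falls off the work surface, if the arm or the gripper's body presses on something with over 40 N, if the wrist force passes 120 N, or if a joint passes its speed limit or range.

### The arm

A 7-joint arm with a two-finger parallel gripper is mounted at the origin on the work surface. World frame = base frame: x ahead of the robot, y to its left, z up, the work surface at z = 0. Lengths are in m, angles in rad, forces in N, time in s.
With the tool pointing down it reaches from about 0.4 to 0.9 m from the base axis. Payload 5.5 kg.
Tool frame: the origin (TCP) lies midway between the tips of the shut fingers; the grasp point (between the pads) lies 19 mm behind it; z points along the fingers, y is the line along which they close (so a half turn about z gives the same grasp; the last joint's range is limited). The gripper opens to 85 mm and grips with 20 to 120 N. Pads are 22 mm wide; open, the fingers measure 114 mm over their backs; the gripper's body (76 mm by 85 mm) begins 54 mm behind the grasp point. The pads swing forward as they close: fully open they stand 13 mm farther back than shut.
Start: joints at [1.441, 0.501, -0.427, 1.55, 0.221, 1.138, -0.21], TCP at [0.249, -0.6, 0.231] pointing down, gripper open.
Joint ranges: [-2.88, 2.88], [-0.31, 2.03], [-1.54, 1.56], [0.2, 2.42], [-1.41, 4.55], [0.19, 2.02], [-2.57, 2.57]. Speed limits (rad/s): [2.57, 2.57, 3.14, 3.14, 3.14, 3.14, 3.14].

### API

Orientations are given as a unit quaternion [x, y, z, w].
In Python, from bench import state, viewer, job gives the robot as it stands.
- The arm moves only by the tool move_arm, never from a script. Its argument "deltas" is a list of rows, each a list of 3 entries, a list of its own where there are three numbers: the shift along the tool's x, y, z in units of 40 mm (1.0 is 40 mm), then the turn, a rotation vector about the tool's x, y, z in units of 6 degrees (1.0 is 6 degrees), then the finger opening in mm, from 0 to 85.4. In form: [[[dx, dy, dz], [ax, ay, az], fingers], ...]. A call has 1 to 10 rows; each row shifts and turns the commanded pose from where the row before left it, along the tool's axes as they then stand; what a row does not reach is not made up. A row lasts 1/10 s, in which the tool goes at most 50 mm and 8.59 degrees, less where a joint would pass 70% of its speed; a pose out of reach is approached as far as the arm can. A call is refused whole if a number of a shift passes 1 or a number of a turn 1, either way. A call with a gripper value outside its range is refused whole. The fingers move at their own pace and stop on an object; "squeeze" is the grip in N (left out, the last holds). Time passes only in rows, so rows that do not move let the fingers close. It gives the time, the measured TCP pose, the force, the opening and the grip force at its end, in the units of the state.
- state(): the state, without advancing time (a new reading comes with each control period).
- viewer.read_camera(name): name is "side" or "top"; returns the picture (480x640x3 uint8, red, green, blue); there is no depth.
- viewer.calibration(name): a dict with "vfov" (degrees; the focal length in pixels is half the picture's height over the tangent of half this angle, whatever the lens; pixels are square), "cx", "cy" (the principal point, pixels), "world_from_camera" (4x4, takes a point from camera to world coordinates). Camera axes: x right, y down, z forward; pixel columns grow to the right and rows downward; lengths in m; the calibration is good to about 2 mm. A picture is of the moment at which its call begins. calibration takes no time and is no camera call.
- job.hand_in(): hands the job in; it is judged then, once.
Trained networks look in the newest picture that a camera, given by its name, has taken for a name from the list of things; names that differ only in an ending like _2 or _b are one class to them, and where a whole thing is asked for, a point or a joint stands for the part that bears it (a point fixed in the world has none). Each returns a list of dicts, best first, with "conf" (0 to 1); they miss things now and then, are a little off and sometimes report something else, mostly with a low value. They report only what shows in the picture. A call takes as long as a camera call. They do not tell look-alikes from the thing itself.
- viewer.silhouettes(camera, label): "pixels" (480x640 bool, what is visible of it) and "uv" ([column, row] in pixels, amid what is visible of it).
- viewer.spot_point(camera, label): "uv" ([column, row] in pixels: a listed point, or the origin of a listed thing).
The state is a dict: "t": time; "qpos": joint angles; "qd": joint speeds; "joint_torque": joint torques, N m; "tool_pos": TCP position; "tcp_rot": TCP orientation; "force": force on the tool from outside, world axes, zero at the start; "moment": the same for the moment, N m; "grip_width": opening from 0.0 (shut) to 1.0 (fully open); "finger_force": force on a finger pad.
Only numpy, scipy, OpenCV 4.12 (cv2) and the standard library are available. Lean on these libraries where they do the work, as an engineer would, in place of code of your own. Each camera call takes 0.05 s, during which the arm holds its last target. There are 200 camera calls.

## Working session

There is one attempt and no reset: what is moved stays moved. The work goes in short steps, Python scripts to look and compute and a tool call to move; the robot and the scene stay as the last step left them, time stands still between calls to the robot, and variables do not carry over. Pictures are saved under pics/ and viewed, at most 15 in all, crops included, and the job is handed in when it is done.

Besides the shell and the picture viewer there is one more tool, called after ">>>" by a JSON object that holds its "op" and its "data", one argument or row to a line. move_arm: Moves the arm, as the interface text tells. Its arguments: {"type":"object","properties":{"deltas":{"type":"array","items":{"type":"array"}},"squeeze":{"type":"number"}},"required":["deltas"]}

```bash
mkdir -p pics; ls; cat > h.py <<'E'
import numpy as np, cv2
from bench import state, viewer, job
def cal(c):
    k=viewer.calibration(c); f=240/np.tan(np.radians(k['vfov'])/2); return f,k['cx'],k['cy'],np.array(k['world_from_camera'])
def ray(c,uv):
    f,cx,cy,T=cal(c); d=T[:3,:3]@np.array([(uv[0]-cx)/f,(uv[1]-cy)/f,1]); return T[:3,3],d
def atz(c,uv,z):
    o,d=ray(c,uv); return o+d*(z-o[2])/d[2]
def proj(c,p):
    f,cx,cy,T=cal(c); q=T[:3,:3].T@(np.array(p)-T[:3,3]); return np.array([cx+f*q[0]/q[2],cy+f*q[1]/q[2]])
def snap(c,n):
    im=viewer.read_camera(c); cv2.imwrite(f'pics/{n}.png',im[:,:,::-1]); return im
E
python3 - <<'E'
from h import *
for c in('top','side'):
    snap(c,c+'0'); f,cx,cy,T=cal(c); print(c,f,cx,cy,T.round(3).tolist())
    for l in ['mass_top_c','top_mouth','mass_middle_c','mass_bottom_c','seat','fitted_mouth','stem_cap','push_face','tester','jar_c','beaker_c','rack_c']:
        print(l,[(round(d['conf'],2),np.round(d['uv'],1).tolist()) for d in viewer.spot_point(c,l)[:4]])
print(viewer.calibration('top').keys(),state())
E
```

```text
pics
top 566.5627773763774 324.54960831416435 245.35464296407352 [[0.026, -0.983, 0.18, 0.405], [-1.0, -0.026, 0.006, 0.153], [-0.002, -0.18, -0.984, 0.979], [0.0, 0.0, 0.0, 1.0]]
mass_top_c [(0.88, [326.0, 264.5]), (0.74, [314.2, 323.3]), (0.72, [265.7, 288.6]), (0.35, [325.8, 269.6])]
top_mouth [(0.78, [277.7, 301.9]), (0.66, [214.5, 381.7]), (0.59, [327.2, 265.6]), (0.56, [328.1, 330.5])]
mass_middle_c [(0.65, [278.8, 212.7]), (0.58, [328.0, 265.1])]
mass_bottom_c [(0.66, [324.0, 272.1])]
seat [(0.9, [492.0, 293.5])]
fitted_mouth []
stem_cap [(0.79, [500.8, 289.8])]
push_face [(0.73, [487.4, 313.8]), (0.67, [450.2, 301.7])]
tester [(0.58, [506.1, 295.1]), (0.5, [325.3, 247.6])]
jar_c [(0.91, [387.4, 158.6]), (0.42, [452.9, 300.2])]
beaker_c [(0.72, [213.2, 382.5])]
rack_c [(0.79, [125.6, 231.9])]
side 510.5037509514773 324.4906218045593 236.54022942910305 [[0.923, -0.199, 0.33, 0.282], [-0.386, -0.463, 0.798, -0.522], [-0.005, -0.864, -0.504, 0.516], [0.0, 0.0, 0.0, 1.0]]
mass_top_c [(0.95, [276.0, 254.3]), (0.89, [312.3, 263.7]), (0.69, [257.3, 284.6])]
top_mouth [(0.94, [253.1, 
[... 552 characters left out ...]
t': 1.3, 'qpos': array([ 1.44119676,  0.50089495, -0.42699801,  1.55041714,  0.22079611,
        1.13827787, -0.21029823]), 'qd': array([ 0.00112119, -0.00068566,  0.00160762,  0.00143739, -0.00149943,
        0.00204586, -0.00068319]), 'joint_torque': array([-6.06001777e-05, -5.69377756e+01, -5.81027046e+00, -2.81330556e+01,
        1.26944805e-02,  1.97529305e-03,  5.43888881e-07]), 'tool_pos': array([ 0.24884007, -0.60048011,  0.2313055 ]), 'tcp_rot': array([9.80772468e-01, 1.95154723e-01, 2.18950393e-05, 8.40972063e-06]), 'force': array([-0.27474461,  0.78508607, -0.87524527]), 'moment': array([ 0.02166475,  0.01910357, -0.00305829]), 'finger_force': 0.0, 'grip_width': 0.997884985050291}
```

View pics/top0.png

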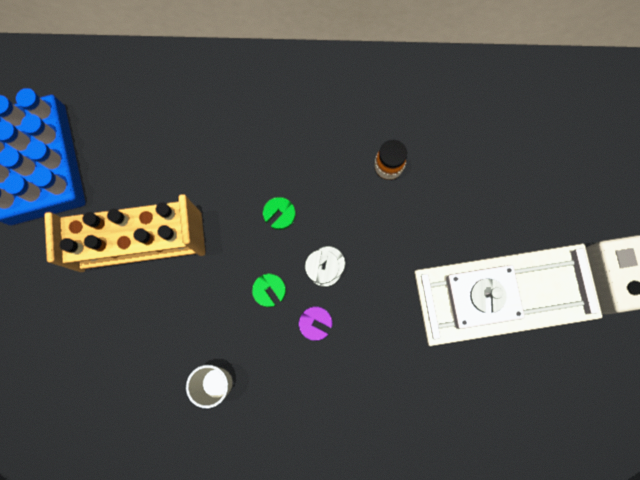

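View pics/side0.png

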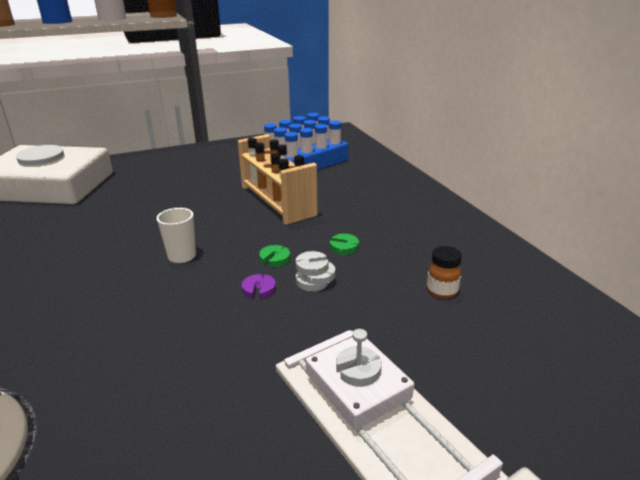

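Top view: candidates for the top mass are the steel pile (325,266), green discs (279,213) and (268,290), and a purple one (315,323). I choose the plain steel pile. The tester's fitted mass is at (489,294).

```bash
python3 - <<'E'
from h import *
t=cv2.imread('pics/top0.png'); s=cv2.imread('pics/side0.png')
def crop(im,u,v,w,h): return cv2.resize(im[v-h//2:v+h//2,u-w//2:u+w//2],(400,300),interpolation=cv2.INTER_CUBIC)
a=crop(t,325,266,64,48);b=crop(t,489,294,80,60);c=crop(s,314,270,64,48);d=crop(s,355,360,80,60)
cv2.imwrite('pics/comp.png',np.vstack([np.hstack([a,b]),np.hstack([c,d])]))
E
```

```text
(no output)
```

View pics/comp.png

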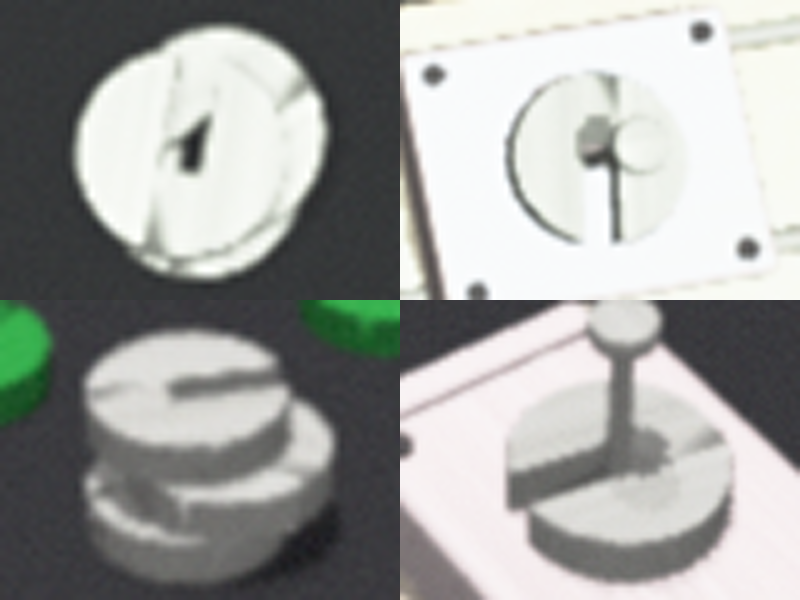

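Crop: the top steel disc is centred near (322,266) in the top view, with its slot mouth up in the image (away from the robot). The fitted disc is near (488,295), with its mouth down (towards the robot). Next I fit both numerically and overlay the result.

```bash
cat >> h.py <<'E'
def disc(x,y,z,a,r=.028,slot=True):
    "outline of slotted face at height z, mouth angle a"
    b=np.arcsin(6e-3/r); th=np.linspace(a+b,a+2*np.pi-b,60)
    P=[[x+r*np.cos(t),y+r*np.sin(t),z] for t in th]
    for u,v in((-.006,-.006),(-.006,.006)):
        P.append([x+u*np.cos(a)-v*np.sin(a),y+u*np.sin(a)+v*np.cos(a),z])
    return np.array(P+[P[0]])
def draw(im,c,u,v,w,h,outs):
    k=400/w; o=cv2.resize(im[v-h//2:v+h//2,u-w//2:u+w//2],(400,300),interpolation=cv2.INTER_CUBIC)
    for P,col in outs:
        q=np.array([(proj(c,p)-[u-w//2,v-h//2]+.5)*k for p in P]); cv2.polylines(o,[np.int32(q*8)],False,col,1,cv2.LINE_AA,3)
    return o
E
python3 - <<'E'
from h import *
from scipy.optimize import least_squares
# silhouettes
viewer.read_camera('top');viewer.read_camera('side')
M={}
for c,exp in(('top',(322,266)),('side',(312,264))):
    for d in viewer.silhouettes(c,'mass_top_c')[:4]:
        p=d['pixels'];ys,xs=np.nonzero(p);print(c,round(d['conf'],2),np.round(d['uv'],1),xs.min(),xs.max(),ys.min(),ys.max(),p.sum())
print('top guess',atz('top',(321.8,266.3),.042),atz('side',(314-32+187/6.25,270-24+87/6.25),.042))
print('fit guess',atz('top',(488.4,295),.066),'cap',atz('top',(497,292.6),.111),atz('side',(360,335),.111))
for c in('top','side'):
    for l in('push_face','tester','carriage'):
        for d in viewer.silhouettes(c,l)[:2]:
            ys,xs=np.nonzero(d['pixels']);print(c,l,round(d['conf'],2),xs.min(),xs.max(),ys.min(),ys.max(),np.round(cv2.boxPoints(cv2.minAreaRect(np.c_[xs,ys].astype(np.float32)))).tolist())
# side slot ends
print([atz('side',(282+u/6.25,246+(v-300)/6.25),.042).round(4).tolist() for u,v in((172,385),(287,372))])
# rails dir, top view
print(atz('top',(416,270),.014),atz('top',(583,246),.014),atz('top',(429,345),.014))
E
```

```text
top 0.87 [309.  321.2] 299 331 307 340 760
top 0.76 [321.1 269.2] 305 338 250 284 809
top 0.66 [263.2 285.4] 252 285 274 306 719
side 0.79 [262.5 283.6] 242 275 274 298 676
side 0.73 [275.1 255.2] 259 290 245 266 560
side 0.59 [313.5 259.5] 295 328 251 275 692
top guess [0.54028639 0.1629401  0.042     ] [0.54182805 0.16318634 0.042     ]
fit guess [ 0.49715126 -0.1070488   0.066     ] cap [ 0.49662233 -0.10750083  0.111     ] [ 0.49643248 -0.11091948  0.111     ]
top push_face 0.95 446 524 265 328 [[445.0, 275.0], [515.0, 263.0], [525.0, 318.0], [455.0, 331.0]]
top push_face 0.6 45 205 195 271 [[41.0, 213.0], [199.0, 193.0], [206.0, 255.0], [49.0, 275.0]]
top tester 0.77 414 639 236 345 [[413.0, 270.0], [639.0, 233.0], [651.0, 310.0], [426.0, 346.0]]
top tester 0.45 321 344 247 275 [[315.0, 259.0], [327.0, 243.0], [351.0, 260.0], [339.0, 276.0]]
top carriage 0.63 445 523 265 328 [[444.0, 274.0], [513.0, 261.0], [524.0, 318.0], [455.0, 331.0]]
top carriage 0.62 470 506 279 312 [[470.0, 279.0], [506.0, 279.0], [506.0, 312.0], [470.0, 312.0]]
side push_face 0.8 306 414 329 429 [[298.0, 364.0], [358.0, 315.0], [421.0, 390.0], [361.0, 440.0]]
side tester 0.8 276 538 329 479 [[255.0, 390.0], [330.0, 301.0], [539.0, 478.0], [464.0, 567.0]]
side carriage 0.68 305 414 329 430 [[297.0, 363.0], [357.0, 313.0], [421.0, 390.0], [361.0, 440.0]]
[[0.5384, 0.1657, 0.042], [0.5699, 0.1594, 0.042]]
[0.54216623 0.0012991  0.014     ] [ 0.59163677 -0.2875656   0.014     ] [ 0.4158023  -0.02016644  0.014     ]
```

```bash
cat > ov.py <<'E'
from h import *
t=cv2.imread('pics/top0.png'); s=cv2.imread('pics/side0.png')
import sys
a1,a2=np.radians([float(sys.argv[1]),float(sys.argv[2])])
R=(0,0,255);G=(0,160,0)
m=[float(v) for v in sys.argv[3:7]]
A=[(disc(m[0],m[1],.042,a1),R)]; B=[(disc(m[2],m[3],.066,a2),R),(disc(m[2],m[3],.111,0,.009),G)]
cv2.imwrite(sys.argv[7],np.vstack([np.hstack([draw(t,'top',325,266,64,48,A),draw(t,'top',489,294,80,60,B)]),np.hstack([draw(s,'side',314,270,64,48,A),draw(s,'side',355,360,80,60,B)])]))
E
python3 ov.py -10 182 .541 .163 .4968 -.1085 pics/ov1.png
```

```text
(no output)
```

View pics/ov1.png

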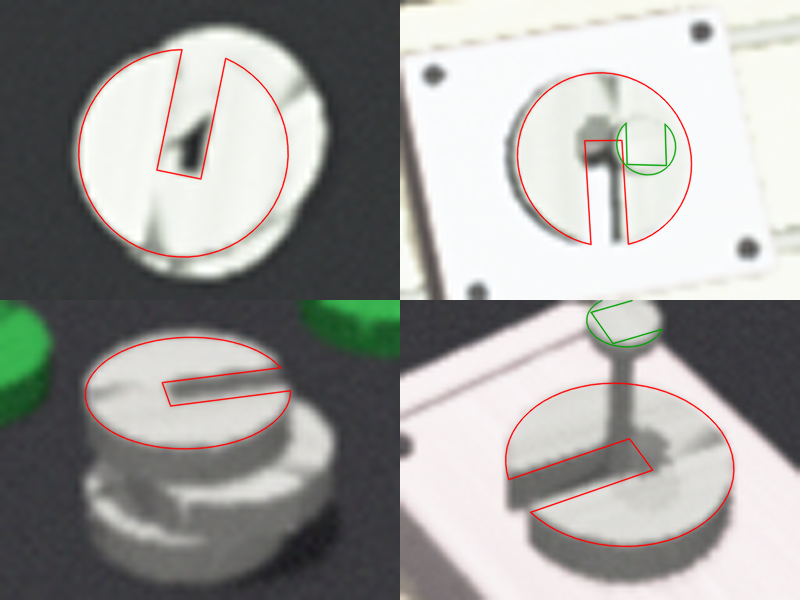

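Overlay: both fits agree to about 1 mm. Top mass: (0.541, 0.163), mouth at -10°. Stem: (0.497, -0.108), fitted mouth at about 182°. Now I move.

>>> {"op": "move_arm", "data": {
  "deltas": [
    [[0.6,-0.9,0],[0,0,0.9],68],
    [[0.6,-0.9,0],[0,0,0.9],68],
    [[0.6,-0.9,0],[0,0,0.9],68],
    [[0.6,-0.9,0],[0,0,0.9],68],
    [[0.6,-0.9,0],[0,0,0.9],68],
    [[0.6,-0.9,0],[0,0,0.9],68]
  ],
  "squeeze": 40
}}

```text
t: 2.4
tool_pos: [0.3561, -0.3662, 0.2317]
tcp_rot: [0.996, -0.089, 0.0, 0.0]
force: [0.6, 0.8, -0.2]
grip_width: 0.797
finger_force: 0.0
```

```bash
cat > go.py <<'E'
import sys
from h import *
from scipy.spatial.transform import Rotation as Ro
s=state(); R=Ro.from_quat(s['tcp_rot']); x=[float(v) for v in sys.argv[1:]]
d=R.inv().apply(np.array(x[:3])-s['tool_pos'])/.04
yaw=np.degrees(np.arctan2(R.as_matrix()[1,0],R.as_matrix()[0,0]))
T=Ro.from_euler('ZX',[x[3],180],degrees=True) if len(x)>3 else R
print('t',round(s['t'],2),'pos',s['tool_pos'].round(4),'yaw',yaw.round(2),'zaxis',R.as_matrix()[:,2].round(4),'F',s['force'].round(1),'w',round(s['grip_width']*85.4,1),'ff',s['finger_force'])
print('delta units',d.round(3),'turn',((R.inv()*T).as_rotvec(degrees=True)/6).round(3))
E
python3 go.py .541 .163 .1 -10
```

```text
t 2.4 pos [ 0.3561 -0.3662  0.2317] yaw -10.16 zaxis [-0.e+00 -8.e-04 -1.e+00] F [ 0.6  0.8 -0.2] w 68.1 ff 0.0
delta units [  2.218 -13.84    3.281] turn [ 0.007 -0.001 -0.026]
```

>>> {"op": "move_arm", "data": {
  "deltas": [
    [[0.16,-1,0],[0,0,0],68],
    [[0.16,-1,0],[0,0,0],68],
    [[0.16,-1,0],[0,0,0],68],
    [[0.16,-1,0],[0,0,0],68],
    [[0.16,-1,0],[0,0,0],68],
    [[0.16,-1,0],[0,0,0],68],
    [[0.16,-1,0],[0,0,0],68],
    [[0.16,-1,0],[0,0,0],68],
    [[0.16,-1,0],[0,0,0],68],
    [[0.16,-1,0],[0,0,0],68]
  ]
}}

```text
t: 3.4
tool_pos: [0.4881, 0.0169, 0.2317]
tcp_rot: [0.996, -0.086, 0.0, 0.0]
force: [0.4, -0.3, 0.6]
grip_width: 0.793
finger_force: 0.0
```

>>> {"op": "move_arm", "data": {
  "deltas": [
    [[0.16,-0.96,0.5],[0,0,0],68],
    [[0.16,-0.96,0.8],[0,0,0],68],
    [[0.16,-0.96,0.8],[0,0,0],68],
    [[0.16,-0.96,0.8],[0,0,0],68],
    [[0,0,0.3],[0,0,0],68],
    [[0,0,0],[0,0,0],68]
  ]
}}

```text
t: 4.0
tool_pos: [0.5369, 0.1623, 0.1018]
tcp_rot: [0.996, -0.085, -0.002, 0.0]
force: [-1.0, -1.3, -0.1]
grip_width: 0.8
finger_force: 0.0
```

```bash
python3 go.py .541 .163 .03 -10; python3 - <<'E'
from h import *
t=snap('top','t1');s=snap('side','s1')
m=(.541,.163);A=[(disc(*m,.042,np.radians(-10)),(0,0,255))]
cv2.imwrite('pics/g1.png',np.hstack([draw(t[:,:,::-1].copy(),'top',325,266,120,90,A),draw(s[:,:,::-1].copy(),'side',314,245,120,90,A)]))
E
```

```text
t 4.0 pos [0.5369 0.1623 0.1018] yaw -9.73 zaxis [-4.7e-03 -5.0e-04 -1.0e+00] F [-1.  -1.3 -0.1] w 68.3 ff 0.0
delta units [ 0.105 -0.038  1.794] turn [0.012 0.044 0.045]
```

View pics/g1.png

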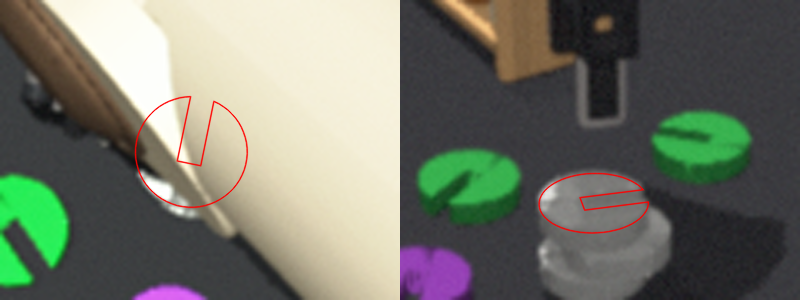

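```bash
python3 - <<'E'
from h import *
for y in(.115,.125,.205):
  print([proj('side',(.537,y,z)).round(1).tolist() for z in(.1,.105,.11,.115)])
E
```

```text
[[319.6, 244.9], [319.6, 242.2], [319.6, 239.4], [319.5, 236.6]]
[[317.2, 241.9], [317.2, 239.2], [317.2, 236.4], [317.1, 233.7]]
[[299.8, 219.8], [299.7, 217.3], [299.6, 214.7], [299.5, 212.1]]
```

>>> {"op": "move_arm", "data": {
  "deltas": [
    [[0.1,-0.02,0.6],[0,0.04,0.04],68],
    [[0,0,0.6],[0,0,0],68],
    [[0,0,0.2],[0,0,0],68],
    [[0,0,0],[0,0,0],68]
  ]
}}

```text
t: 4.5
tool_pos: [0.5431, 0.16, 0.0483]
tcp_rot: [0.996, -0.089, 0.002, 0.001]
force: [-0.1, -0.3, 0.8]
grip_width: 0.797
finger_force: 0.0
```

```bash
python3 go.py .541 .163 .026 -10
```

```text
t 4.5 pos [0.5431 0.16   0.0483] yaw -10.24 zaxis [ 0.0038 -0.0017 -1.    ] F [-0.1 -0.3  0.8] w 68.1 ff 0.0
delta units [-0.068 -0.066  0.558] turn [ 0.01  -0.038 -0.04 ]
```

>>> {"op": "move_arm", "data": {
  "deltas": [
    [[0,0,0.3],[0,0,0],68],
    [[0,0,0.1],[0,0,0],68],
    [[0,0,0],[0,0,0],68]
  ]
}}

```text
t: 4.8
tool_pos: [0.543, 0.1613, 0.0319]
tcp_rot: [0.996, -0.088, 0.002, 0.0]
force: [0.1, -0.6, 0.2]
grip_width: 0.797
finger_force: 0.0
```

```bash
python3 go.py .541 .163 .026 -10; python3 - <<'E'
from h import *
s=snap('side','s2')
print(state()['tool_pos'],state()['t'])
cv2.imwrite('pics/g2.png',cv2.resize(s[215:305,255:375,::-1],(800,600),interpolation=cv2.INTER_CUBIC))
E
python3 go.py .541 .163 .026 -10
```

```text
t 4.8 pos [0.543  0.1613 0.0319] yaw -10.14 zaxis [ 0.0038 -0.0011 -1.    ] F [ 0.1 -0.6  0.2] w 68.1 ff 0.0
delta units [-0.059 -0.033  0.148] turn [ 0.003 -0.038 -0.023]
[0.54322456 0.16150858 0.03219252] 4.85
t 4.85 pos [0.5432 0.1615 0.0322] yaw -10.13 zaxis [ 4.2e-03 -8.0e-04 -1.0e+00] F [0.3 0.  0.9] w 68.1 ff 0.0
delta units [-0.062 -0.027  0.155] turn [ 0.001 -0.041 -0.021]
```

View pics/g2.png

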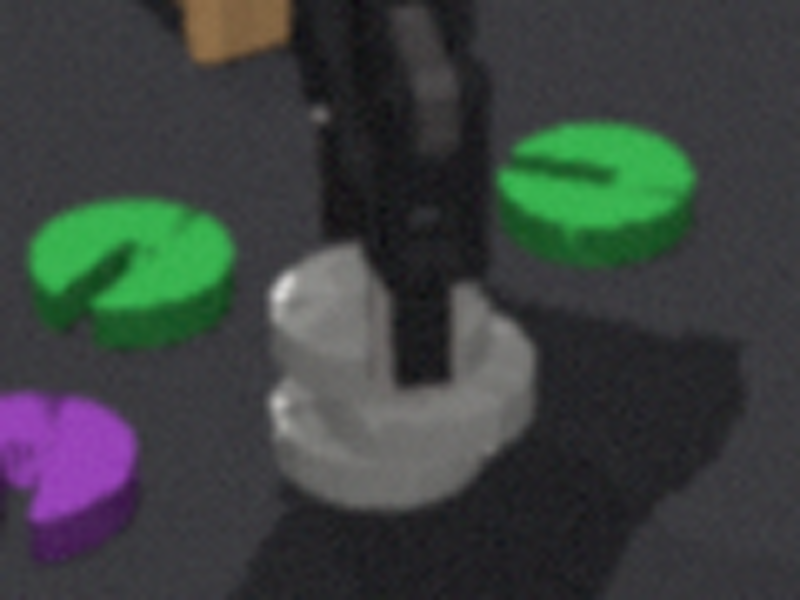

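>>> {"op": "move_arm", "data": {
  "deltas": [
    [[-0.05,-0.04,0.06],[0,-0.04,-0.02],66],
    [[0,0,0.06],[0,0,0],63],
    [[0,0,0],[0,0,0],60],
    [[0,0,0],[0,0,0],60]
  ],
  "squeeze": 25
}}

```text
t: 5.25
tool_pos: [0.5415, 0.1635, 0.0272]
tcp_rot: [0.996, -0.087, -0.0, 0.0]
force: [-0.5, -0.5, -0.2]
grip_width: 0.702
finger_force: 0.0
```

```bash
python3 go.py .541 .163 .027 -10
```

```text
t 5.25 pos [0.5415 0.1635 0.0272] yaw -10.01 zaxis [-1.e-04 -1.e-04 -1.e+00] F [-0.5 -0.5 -0.2] w 59.9 ff 0.0
delta units [-0.01   0.014  0.005] turn [ 0.001  0.001 -0.001]
```

>>> {"op": "move_arm", "data": {
  "deltas": [
    [[0,0,0],[0,0,0],58],
    [[0,0,0],[0,0,0],57],
    [[0,0,0],[0,0,0],56],
    [[0,0,0],[0,0,0],52],
    [[0,0,0],[0,0,0],50]
  ]
}}

```text
t: 5.75
tool_pos: [0.5415, 0.1629, 0.0275]
tcp_rot: [0.996, -0.087, 0.0, 0.0]
force: [-1.2, -3.3, 5.7]
grip_width: 0.648
finger_force: 26.3
```

>>> {"op": "move_arm", "data": {
  "deltas": [
    [[0,0,-0.05],[0,0,0],50],
    [[0,0,-0.1],[0,0,0],50],
    [[0,0,-0.4],[0,0,0],50],
    [[0,0,-0.8],[0,0,0],50],
    [[0,0,-0.8],[0,0,0],45],
    [[0,0,-0.3],[0,0,0],45],
    [[0,0,0],[0,0,0],45]
  ],
  "squeeze": 40
}}

```text
t: 6.45
tool_pos: [0.5431, 0.1641, 0.1277]
tcp_rot: [0.996, -0.087, 0.002, -0.001]
force: [0.9, 0.9, -3.7]
grip_width: 0.637
finger_force: 43.5
```

```bash
python3 go.py .45 -.108 .125 2; python3 - <<'E'
from h import *
s=snap('side','s3');t=snap('top','t3')
p=proj('side',state()['tool_pos']).astype(int);print(p)
o=np.hstack([cv2.resize(s[145:295,255:375,::-1],(400,500),interpolation=cv2.INTER_CUBIC),cv2.resize(t[190:340,260:380,::-1],(400,500),interpolation=cv2.INTER_CUBIC)])
cv2.imwrite('pics/g3.png',o)
E
```

```text
t 6.45 pos [0.5431 0.1641 0.1277] yaw -10.01 zaxis [ 0.0047  0.001  -1.    ] F [ 0.9  0.9 -3.7] w 54.4 ff 43.482322096824646
delta units [-1.111  7.105  0.048] turn [-0.013 -0.044 -2.002]
[310 217]
```

View pics/g3.png

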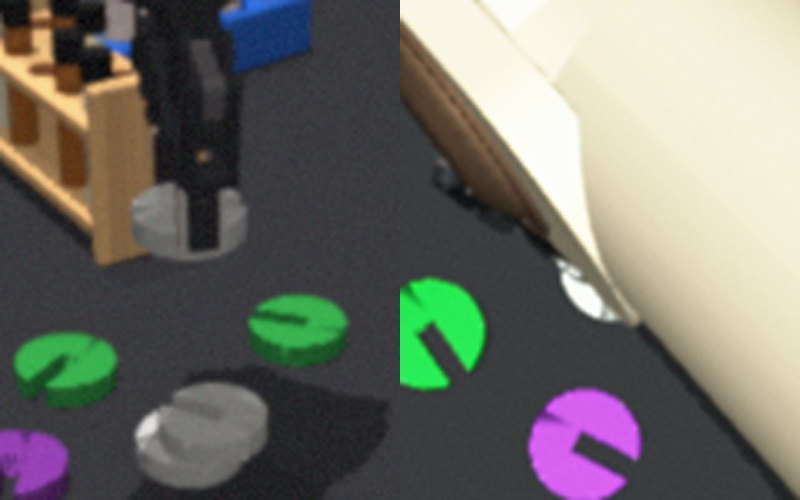

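The disc came up alone and level; the two beneath look undisturbed. Now to the robot-side of the stem.

>>> {"op": "move_arm", "data": {
  "deltas": [
    [[-0.15,0.5,-0.1],[0,-0.04,-0.25],45],
    [[-0.29,0.93,0],[0,0,-0.25],45],
    [[-0.29,0.93,0],[0,0,-0.25],45],
    [[-0.29,0.93,0],[0,0,-0.25],45],
    [[-0.29,0.93,0],[0,0,-0.25],45],
    [[-0.29,0.93,0],[0,0,-0.25],45],
    [[-0.29,0.93,0],[0,0,-0.25],45],
    [[-0.29,0.93,0],[0,0,-0.25],45],
    [[0,0,0],[0,0,0],45],
    [[0,0,0],[0,0,0],45]
  ]
}}

```text
t: 7.55
tool_pos: [0.4316, -0.1098, 0.1282]
tcp_rot: [1.0, 0.016, -0.003, -0.001]
force: [-0.5, 0.8, -2.7]
grip_width: 0.644
finger_force: 43.6
```

```bash
python3 go.py .437 -.110 .0785 2
```

```text
t 7.55 pos [ 0.4316 -0.1098  0.1282] yaw 1.79 zaxis [-0.0066  0.0018 -1.    ] F [-0.5  0.8 -2.7] w 55.0 ff 43.594547510147095
delta units [0.144 0.013 1.242] turn [-0.02   0.062 -0.035]
```

>>> {"op": "move_arm", "data": {
  "deltas": [
    [[0.14,0.01,0.4],[-0.02,0.06,-0.03],45],
    [[0,0,0.5],[0,0,0],45],
    [[0,0,0.34],[0,0,0],45],
    [[0,0,0],[0,0,0],45],
    [[0,0,0],[0,0,0],45]
  ]
}}

```text
t: 8.05
tool_pos: [0.4385, -0.108, 0.0796]
tcp_rot: [1.0, 0.02, 0.001, 0.0]
force: [0.8, 0.5, -2.3]
grip_width: 0.645
finger_force: 43.6
```

```bash
cat > st.py <<'E'
import sys
from h import *
n=sys.argv[1]; z=float(sys.argv[2]); s=snap('side','s'+n);t=snap('top','t'+n)
p=state()['tool_pos']; Z=p[2]+z
A=[(disc(p[0],p[1],Z,np.radians(2)),(0,0,255)),(disc(.4968,-.108,.066,np.radians(182)),(0,160,0))]
cv2.imwrite(f'pics/g{n}.png',np.vstack([np.hstack([draw(t[:,:,::-1].copy(),'top',489,300,100,76,A),draw(s[:,:,::-1].copy(),'side',345,350,100,76,A)])]))
E
python3 go.py .437 -.110 .0785 2; python3 st.py 4 .0145
```

```text
t 8.05 pos [ 0.4385 -0.108   0.0796] yaw 2.26 zaxis [ 1.2e-03 -2.0e-04 -1.0e+00] F [ 0.8  0.5 -2.3] w 55.1 ff 43.615111112594604
delta units [-0.041  0.048  0.027] turn [ 0.002 -0.011  0.044]
```

View pics/g4.png

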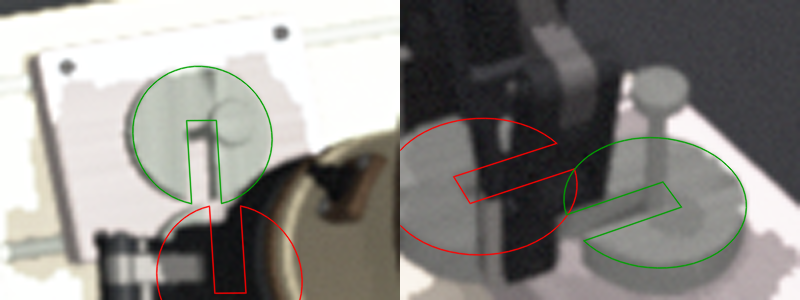

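>>> {"op": "move_arm", "data": {
  "deltas": [
    [[0,0.04,0.02],[0,0,0.04],45],
    [[0.25,0,0],[0,0,0],45],
    [[0.25,0,0],[0,0,0],45],
    [[0.25,0,0],[0,0,0],45],
    [[0.25,0,0],[0,0,0],45],
    [[0.25,0,0],[0,0,0],45],
    [[0.15,0,0],[0,0,0],45],
    [[0,0,0],[0,0,0],45],
    [[0,0,0],[0,0,0],45]
  ]
}}

```text
t: 9.05
tool_pos: [0.4943, -0.1087, 0.079]
tcp_rot: [1.0, 0.017, 0.001, 0.001]
force: [0.2, 0.1, -2.1]
grip_width: 0.641
finger_force: 43.6
```

```bash
python3 go.py .4968 -.108 .066 2; python3 st.py 5 .0145
```

```text
t 9.05 pos [ 0.4943 -0.1087  0.079 ] yaw 1.94 zaxis [ 0.0014 -0.001  -1.    ] F [ 0.2  0.1 -2.1] w 54.7 ff 43.61014366149902
delta units [ 0.062 -0.016  0.324] turn [ 0.01  -0.013 -0.01 ]
```

View pics/g5.png

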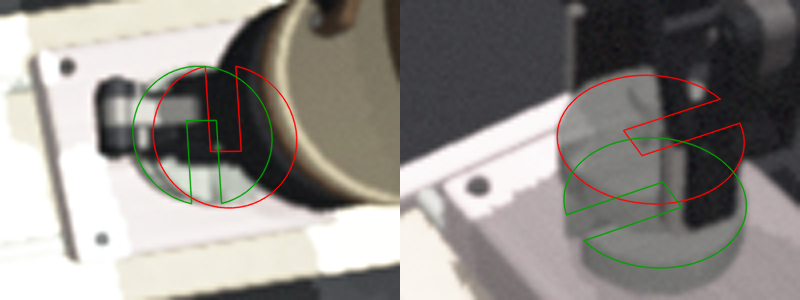

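>>> {"op": "move_arm", "data": {
  "deltas": [
    [[0.05,-0.01,0.1],[0,-0.01,0],45],
    [[0,0,0.1],[0,0,0],45],
    [[0,0,0.04],[0,0,0],45],
    [[0,0,0],[0,0,0],45],
    [[0,0,0],[0,0,0],45]
  ]
}}

```text
t: 9.65
tool_pos: [0.4966, -0.1083, 0.0695]
tcp_rot: [1.0, 0.017, 0.0, 0.001]
force: [0.2, -0.1, -2.6]
grip_width: 0.64
finger_force: 43.6
```

```bash
python3 go.py .4968 -.108 .066 2; python3 st.py 6 .0145
```

```text
t 9.65 pos [ 0.4966 -0.1083  0.0695] yaw 1.93 zaxis [ 0.001  -0.0011 -1.    ] F [ 0.2 -0.1 -2.6] w 54.6 ff 43.64241600036621
delta units [ 0.005 -0.008  0.087] turn [ 0.011 -0.009 -0.011]
```

View pics/g6.png

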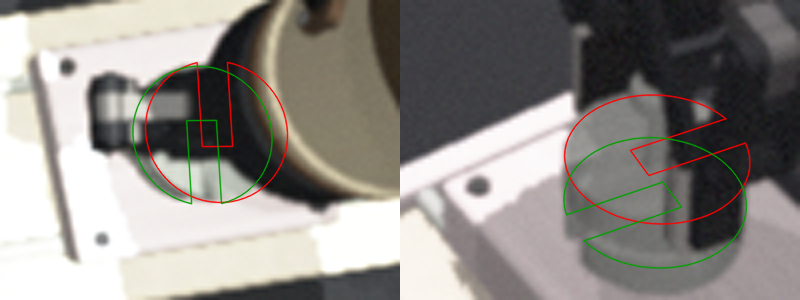

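>>> {"op": "move_arm", "data": {
  "deltas": [
    [[0,0,0.03],[0,0,0],45],
    [[0,0,0.03],[0,0,0],45],
    [[0,0,0],[0,0,0],45]
  ]
}}

```text
t: 10.05
tool_pos: [0.4966, -0.1084, 0.0671]
tcp_rot: [1.0, 0.017, 0.0, 0.001]
force: [0.4, 0.1, -2.4]
grip_width: 0.64
finger_force: 43.6
```

>>> {"op": "move_arm", "data": {
  "deltas": [
    [[0,0,0.02],[0,0,0],45],
    [[0,0,0],[0,0,0],45]
  ]
}}

```text
t: 10.25
tool_pos: [0.4967, -0.1084, 0.0663]
tcp_rot: [1.0, 0.017, 0.001, 0.001]
force: [0.0, -0.2, -2.3]
grip_width: 0.641
finger_force: 43.6
```

>>> {"op": "move_arm", "data": {
  "deltas": [
    [[0,0,0.02],[0,0,0],45],
    [[0,0,0],[0,0,0],45]
  ]
}}

```text
t: 10.45
tool_pos: [0.4968, -0.1085, 0.0657]
tcp_rot: [1.0, 0.017, 0.001, 0.001]
force: [-0.7, 0.1, -1.3]
grip_width: 0.638
finger_force: 43.8
```

>>> {"op": "move_arm", "data": {
  "deltas": [
    [[0,0,0.02],[0,0,0],45],
    [[0,0,0],[0,0,0],45]
  ]
}}

```text
t: 10.65
tool_pos: [0.4969, -0.1084, 0.0656]
tcp_rot: [1.0, 0.017, 0.001, 0.001]
force: [-3.5, 0.9, 7.8]
grip_width: 0.643
finger_force: 44.7
```

Contact at the expected height. Release gently, then rise.

>>> {"op": "move_arm", "data": {
  "deltas": [
    [[0,0,-0.01],[0,0,0],55],
    [[0,0,0],[0,0,0],58],
    [[0,0,0],[0,0,0],62],
    [[0,0,0],[0,0,0],68],
    [[0,0,0],[0,0,0],68]
  ],
  "squeeze": 20
}}

```text
t: 11.15
tool_pos: [0.4968, -0.1084, 0.0652]
tcp_rot: [1.0, 0.017, 0.001, 0.001]
force: [0.3, -0.2, -0.1]
grip_width: 0.797
finger_force: 0.0
```

>>> {"op": "move_arm", "data": {
  "deltas": [
    [[0,0,-0.1],[0,0,0],72],
    [[0,0,-0.4],[0,0,0],72],
    [[0,0,-0.8],[0,0,0],72],
    [[0,0,-1],[0,0,0],72],
    [[0,0,-1],[0,0,0],72],
    [[0,-1,-0.3],[0,0,0],72],
    [[0,-1,0],[0,0,0],60],
    [[0,-1,0],[0,0,0],40],
    [[0,-1,0],[0,0,0],0],
    [[0,0,0],[0,0,0],0]
  ]
}}

```text
t: 12.15
tool_pos: [0.4907, 0.0586, 0.211]
tcp_rot: [1.0, 0.022, 0.002, -0.001]
force: [-0.3, 0.6, 0.4]
grip_width: 0.197
finger_force: 0.0
```

```bash
python3 - <<'E'
from h import *
s=snap('side','s7')[:,:,::-1].copy();t=snap('top','t7')[:,:,::-1].copy()
A=[(disc(.4968,-.108,.080,np.radians(2)),(0,0,255))]
B=[(disc(.4968,-.108,.066,np.radians(182)),(0,160,0))]
cv2.imwrite('pics/g7.png',np.vstack([np.hstack([draw(t,'top',489,294,80,60,[]),draw(s,'side',355,360,80,60,[])]),np.hstack([draw(t,'top',489,294,80,60,A),draw(s,'side',355,360,80,60,A+B)])]))
E
# push: axis dir yaw 9.7 ; face centre = stem + 55mm*(-.169,.986)
python3 go.py .482 -.02 .18 9.7
```

```text
t 12.25 pos [0.4912 0.0528 0.2101] yaw 2.11 zaxis [ 0.0024 -0.0016 -1.    ] F [ 0.7 -0.9  1.2] w 2.0 ff 0.0
delta units [-0.298  1.809  0.755] turn [ 0.018 -0.021 -1.264]
```

View pics/g7.png

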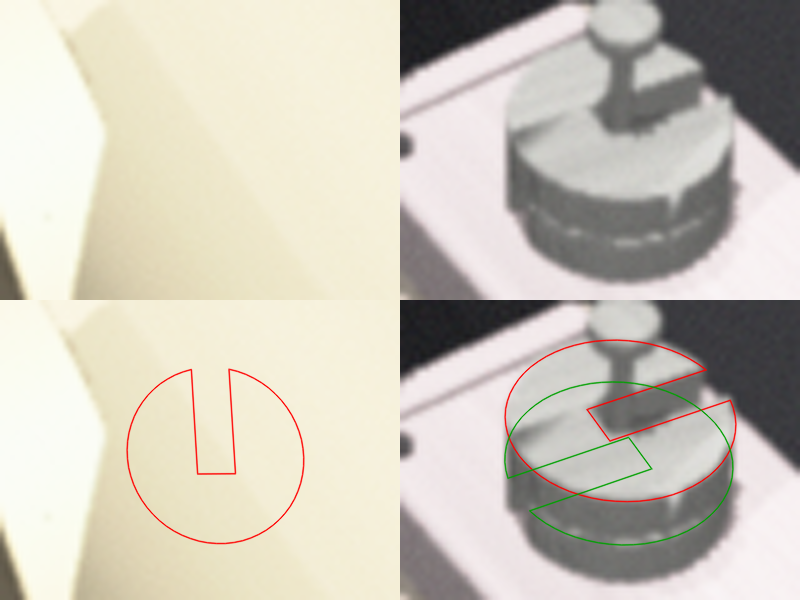

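New mass sits flat and centred on the fitted one, with slots opposite (side crop matches the outlines). Now to the push face.

>>> {"op": "move_arm", "data": {
  "deltas": [
    [[0,0.7,0.5],[0,0,-0.6],0],
    [[-0.2,0.7,0.5],[0,0,-0.66],0],
    [[0,0.5,0.8],[0,0,0],0],
    [[0,0,0.8],[0,0,0],0],
    [[0,0,0],[0,0,0],0],
    [[0,0,0],[0,0,0],0]
  ]
}}

```text
t: 12.85
tool_pos: [0.4901, -0.0254, 0.1055]
tcp_rot: [0.997, 0.082, 0.0, 0.0]
force: [0.9, 0.0, 0.9]
grip_width: -0.004
finger_force: 0.0
```

```bash
python3 go.py .4824 -.0242 .036 9.7
```

```text
t 12.85 pos [ 0.4901 -0.0254  0.1055] yaw 9.43 zaxis [ 2.e-04 -9.e-04 -1.e+00] F [0.9 0.  0.9] w -0.3 ff 0.0
delta units [-0.184 -0.063  1.738] turn [ 0.009 -0.    -0.045]
```

>>> {"op": "move_arm", "data": {
  "deltas": [
    [[-0.18,-0.08,0.5],[0,0,-0.04],0],
    [[0,0,0.6],[0,0,0],0],
    [[0,0,0.5],[0,0,0],0],
    [[0,0,0.14],[0,0,0],0],
    [[0,0,0],[0,0,0],0]
  ]
}}

```text
t: 13.35
tool_pos: [0.4835, -0.0227, 0.0365]
tcp_rot: [0.996, 0.085, 0.001, 0.001]
force: [-0.4, 0.6, 0.5]
grip_width: -0.003
finger_force: 0.0
```

>>> {"op": "move_arm", "data": {
  "deltas": [
    [[0,0.1,0],[0,0,0],0],
    [[0,0.1,0],[0,0,0],0],
    [[0,0.1,0],[0,0,0],0],
    [[0,0.1,0],[0,0,0],0],
    [[0,0.1,0],[0,0,0],0]
  ]
}}

```text
t: 13.85
tool_pos: [0.4864, -0.0427, 0.0358]
tcp_rot: [0.996, 0.085, 0.001, 0.0]
force: [-1.4, 2.4, 2.3]
grip_width: -0.001
finger_force: 1.2
```

```bash
python3 go.py .5028 -.1721 .036 9.7;  python3 - <<'E'
from h import *
s=snap('side','s8')
cv2.imwrite('pics/g8.png',cv2.resize(s[240:390,255:455,::-1],(800,600),interpolation=cv2.INTER_CUBIC))
E
```

```text
t 13.85 pos [ 0.4864 -0.0427  0.0358] yaw 9.72 zaxis [ 1.8e-03 -7.0e-04 -1.0e+00] F [-1.4  2.4  2.3] w -0.1 ff 1.2270161882042885
delta units [-1.410e-01  3.257e+00 -2.000e-03] turn [ 0.01  -0.016  0.002]
```

View pics/g8.png

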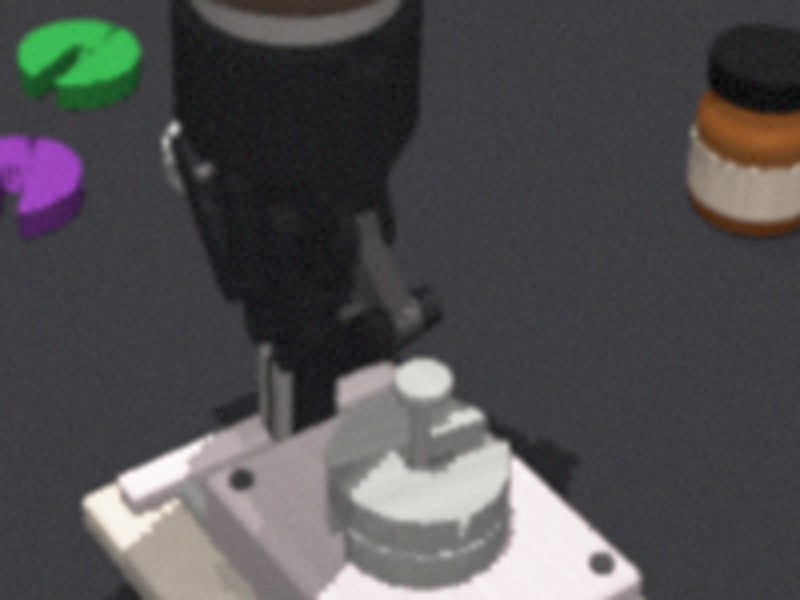

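Finger is on the push face, force about 2.5 N, linkage clear of the loaded stem. Pushing at moderate speed.

>>> {"op": "move_arm", "data": {
  "deltas": [
    [[0,0.1,0],[0,0,0],0],
    [[0,0.14,0],[0,0,0],0],
    [[0,0.14,0],[0,0,0],0],
    [[0,0.14,0],[0,0,0],0],
    [[0,0.14,0],[0,0,0],0],
    [[0,0.14,0],[0,0,0],0],
    [[0,0.14,0],[0,0,0],0],
    [[0,0.14,0],[0,0,0],0],
    [[0,0.14,0],[0,0,0],0],
    [[0,0.14,0],[0,0,0],0]
  ]
}}

```text
t: 14.9
tool_pos: [0.4953, -0.0967, 0.0355]
tcp_rot: [0.996, 0.085, 0.001, 0.001]
force: [1.8, 2.2, 0.8]
grip_width: 0.001
finger_force: 1.2
```

>>> {"op": "move_arm", "data": {
  "deltas": [
    [[0,0.14,0],[0,0,0],0],
    [[0,0.14,0],[0,0,0],0],
    [[0,0.14,0],[0,0,0],0],
    [[0,0.14,0],[0,0,0],0],
    [[0,0.14,0],[0,0,0],0],
    [[0,0.14,0],[0,0,0],0],
    [[0,0.14,0],[0,0,0],0],
    [[0,0.14,0],[0,0,0],0],
    [[0,0.1,0],[0,0,0],0],
    [[0,0.05,0],[0,0,0],0]
  ]
}}

```text
t: 15.9
tool_pos: [0.5038, -0.1471, 0.0356]
tcp_rot: [0.996, 0.084, 0.0, 0.001]
force: [1.3, 1.6, -0.2]
grip_width: -0.0
finger_force: 1.0
```

```bash
python3 go.py .5028 -.1721 .036 9.7
```

```text
t 15.9 pos [ 0.5038 -0.1471  0.0356] yaw 9.68 zaxis [ 0.001  -0.0015 -1.    ] F [ 1.3  1.6 -0.2] w -0.0 ff 1.0158222913742065
delta units [-0.129  0.611 -0.009] turn [ 0.016 -0.007 -0.003]
```

>>> {"op": "move_arm", "data": {
  "deltas": [
    [[0,0.05,0],[0,0,0],0],
    [[0,0.05,0],[0,0,0],0],
    [[0,0.04,0],[0,0,0],0],
    [[0,0.03,0],[0,0,0],0],
    [[0,0.03,0],[0,0,0],0]
  ]
}}

```text
t: 16.4
tool_pos: [0.5039, -0.1481, 0.0355]
tcp_rot: [0.996, 0.087, -0.001, -0.003]
force: [-5.1, 16.5, 7.1]
grip_width: 0.003
finger_force: 8.8
```

>>> {"op": "move_arm", "data": {
  "deltas": [
    [[0,0.03,0],[0,0,0],0],
    [[0,0.03,0],[0,0,0],0]
  ]
}}

```text
t: 16.6
tool_pos: [0.5039, -0.1482, 0.0355]
tcp_rot: [0.996, 0.088, -0.001, -0.004]
force: [-5.8, 21.8, 9.9]
grip_width: -0.001
finger_force: 11.3
```

Firm stop reached; back off, rise and check.

>>> {"op": "move_arm", "data": {
  "deltas": [
    [[0,-0.2,0],[0,0,0],0],
    [[0,-0.4,0],[0,0,0],0],
    [[0,-0.5,-0.3],[0,0,0],0],
    [[0,-0.5,-1],[0,0,0],0],
    [[0,-0.5,-1],[0,0,0],0],
    [[0,-0.5,-1],[0,0,0],0],
    [[-0.6,-0.8,-0.5],[0,0,0],0],
    [[-0.6,-0.8,0],[0,0,0],0],
    [[0,0,0],[0,0,0],0],
    [[0,0,0],[0,0,0],0]
  ]
}}

```text
t: 17.6
tool_pos: [0.4292, 0.0012, 0.1881]
tcp_rot: [0.996, 0.086, 0.001, 0.002]
force: [0.5, -1.0, 0.1]
grip_width: 0.001
finger_force: 0.0
```

```bash
python3 - <<'E'
from h import *
s=snap('side','s9')[:,:,::-1].copy();t=snap('top','t9')[:,:,::-1].copy()
c=np.array([.4968,-.108])+.12*np.array([.1685,-.9857]); print(c)
A=[(disc(*c,.080,np.radians(2)),(0,0,255))]
o=np.vstack([np.hstack([draw(t,'top',540,290,160,120,A),draw(s,'side',440,420,160,120,A)]),np.hstack([draw(t,'top',325,266,80,60,[]),draw(s,'side',314,270,80,60,[])])])
cv2.imwrite('pics/g9.png',o)
E
```

```text
[ 0.51702  -0.226284]
```

View pics/g9.png

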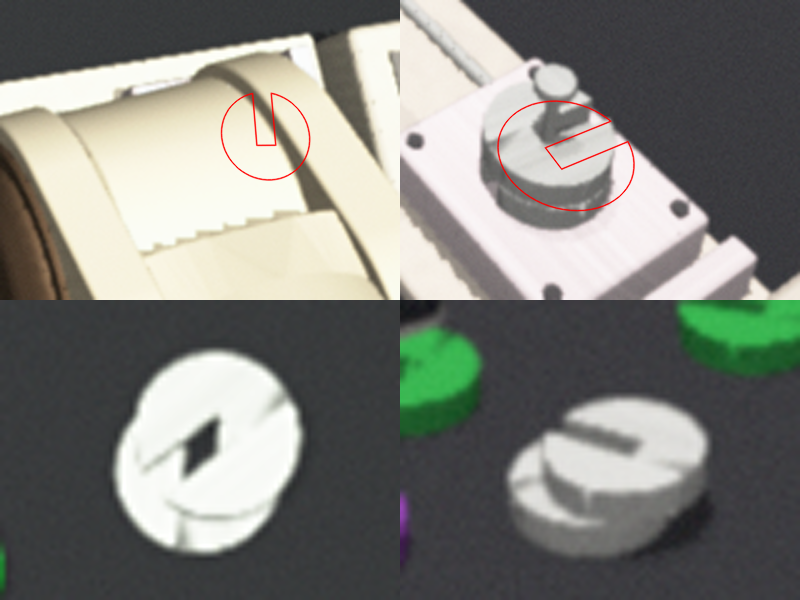

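```bash
python3 - <<'E'
from h import *
u=np.array([.1685,-.9857]);b=np.array([.4968,-.108])
p=atz('side',(421.7,391),.111)[:2]; print('cap',p,'travel',(p-b)@u,'lat',(p-b)@[.9857,.1685])
# carriage front top corner & stop bar near-top corner in side crop -> pixel
g=lambda x,y:(360+x/2.5,360+y/2.5)
q=atz('side',g(708,218),.052)[:2]; print('front edge corner',q,(q-b)@u,'expect travel+55')
t=cv2.imread('pics/top0.png')
for c,uv,z in(('top',(583,247),.03),('top',(601,318),.03)):
    q=atz(c,uv,z)[:2];print('stop corner top0',q,(q-b)@u)
for x,y in((738,236),(755,252),(690,275)):
    q=atz('side',g(x,y),.035)[:2];print('stop corner side',q,(q-b)@u)
E
```

```text
cap [ 0.51706363 -0.21354675] travel 0.10745185486304162 lat 0.0021892345141432327
front edge corner [ 0.72414181 -0.32560485] 0.25280019186422353 expect travel+55
stop corner top0 [ 0.5868039  -0.28016446] 0.1848681681307765
stop corner top0 [ 0.46741777 -0.30339579] 0.1876507234123005
stop corner side [ 0.74428725 -0.32981878] 0.26034837055021587
stop corner side [ 0.74391187 -0.33811259] 0.2684603270703851
stop corner side [ 0.70913297 -0.33521887] 0.2597477436619421
```

```bash
python3 - <<'E'
from h import *
u=np.array([.1685,-.9857]);b=np.array([.4968,-.108])
g=lambda x,y:(360+(x-400)/2.5,360+y/2.5)
q=atz('side',g(708,218),.052)[:2]; print('front edge corner',(q-b)@u)
for x,y in((738,236),(755,252),(690,275)):
  for z in(.03,.04): q=atz('side',g(x,y),z)[:2];print('stop',x,y,z,q,(q-b)@u)
s=cv2.imread('pics/s9.png'); cv2.imwrite('pics/g10.png',cv2.resize(s[360:480,360:520],(800,600),interpolation=cv2.INTER_CUBIC))
E
```

```text
front edge corner 0.16229799500390865
stop 738 236 0.03 [ 0.58937175 -0.26032891] 0.16574894380738697
stop 738 236 0.04 [ 0.58303292 -0.26571948] 0.16999434226100357
stop 755 252 0.03 [ 0.59095824 -0.26955582] 0.1751112308486226
stop 755 252 0.04 [ 0.58458675 -0.27475642] 0.1791638665654991
stop 690 275 0.03 [ 0.55843053 -0.26775805] 0.16785825738864366
stop 690 275 0.04 [ 0.55272876 -0.27299567] 0.17206022659716497
```

View pics/g10.png

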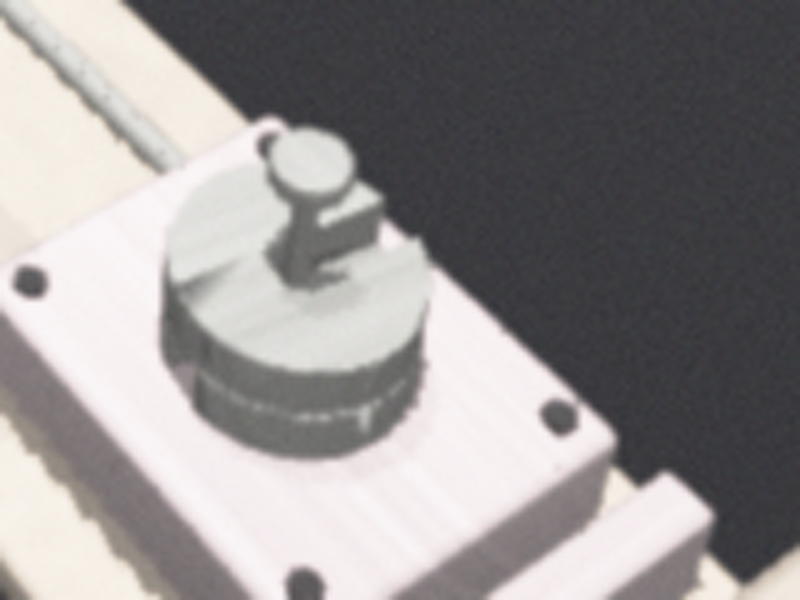

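```bash
python3 - <<'E'
from h import *
u=np.array([.1685,-.9857]);b=np.array([.4968,-.108]);f=lambda c,p,z:round(float((atz(c,p,z)[:2]-b)@u),4)
print('rear top corners now',f('side',(360,419),.052),f('side',(412.5,384),.052))
s=cv2.imread('pics/s9.png');o=s[300:400,260:400]
cv2.imwrite('pics/g11.png',cv2.resize(o,(700,500),interpolation=cv2.INTER_CUBIC))
print('bed end top',f('top',(416,270),.014),f('top',(429,345),.014),'face top0',f('top',(448,275),.052),f('top',(458,328),.052))
g=cv2.cvtColor(s,6)
for d in viewer.spot_point('side','tester')[:1]: print(f('side',d['uv'],0),d['conf'])
for d in viewer.silhouettes('side','tester')[:1]:
    ys,xs=np.nonzero(d['pixels']); k=xs.argmin(); print('left corner',xs[k],ys[k],f('side',(xs[k],ys[k]),.014),f('side',(xs[k],ys[k]),0)); k=ys.argmin();print(xs[k],ys[k],f('side',(xs[k],ys[k]),.024))
E
```

```text
rear top corners now 0.0626 0.0546
bed end top -0.1001 -0.1002 face top0 -0.0562 -0.0558
0.0447 0.56
left corner 276 366 -0.0963 -0.1094
347 331 -0.0938
```

```bash
python3 -c "
from h import *
print(job.hand_in())"
```

```text
the job is handed in; nothing more can be done
None
```

I placed the uppermost mass flat and centred on the fitted one with their slots opposite, pushed the carriage until it stopped hard (about 22 N against 2 N of friction), and handed in at about 18 s; the last picture seems to show a gap of several mm at the motor-end stop, but distances from the bed's rear end put the carriage home, so that is inferred rather than seen; the two lower masses looked unmoved, and I did not re-measure the jar, beaker or rack.

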